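# Load the next bare spool into the thread winder

### The arm

A 6-joint arm with a two-finger parallel gripper is mounted at the origin on the work surface. World frame = base frame: x ahead of the robot, y to its left, z up, the work surface at z = 0. Lengths are in mm, angles in rad, forces in N, time in s.
With the tool pointing down it reaches from about 350 to 775 mm from the base axis. Payload 5.5 kg.
Tool frame: the origin (TCP) lies on the mounting face of the last link; the fingertips stand 173 mm ahead of it and the grasp point (between the pads) lies 155 mm ahead of it (arm.grip_depth is the distance from the TCP to the grasp point, in mm); z points along the fingers, y is the direction in which the jaws open and shut (so a half turn about z gives the same grasp; the last joint's range is limited). The gripper opens to 85 mm and grips with 20 to 120 N. Pads are 22 mm wide; open, the fingers measure 114 mm over their backs; the gripper's body (76 mm by 85 mm) begins 54 mm behind the grasp point. The pads swing forward as they close: fully open they stand 13 mm farther back than shut.
Start: joints at [-1.302, 0.313, 0.046, 1.304, 0, 1.431], TCP at [228.563, -527.647, 404.723] pointing down, gripper open.
Joint ranges: [-2.76, 2.76], [-0.86, 1.69], [-1.03, 1.26], [-2.2, 2.34], [-1.47, 1.5], [-3.14, 3.14]. Speed limits (rad/s): [2.57, 2.57, 3.14, 3.14, 3.14, 3.14].

### API

Orientations are given as a unit quaternion [x, y, z, w].
In Python, from station import get_state, vision, sign_off, arm gives the robot as it stands. The module is installed in compiled form; this text tells all that it offers.
- The arm moves only by the shell command python3 -m inch 'ROWS' [OPENING] [FORCE]. ROWS is JSON, a list of rows, each an object of numbers: "x", "y", "z": the shift along the tool's x, y, z in units of 25 mm (1.0 is 25 mm); "yaw": the turn about the tool's z in units of 6 degrees (1.0 is 6 degrees). A call has 1 to 5 rows; each row is the pose to reach, as a shift and turn from the pose measured when the call began, along the tool's axes at that moment; what a row does not reach only later rows make up. A row lasts 1/12 s, in which the tool goes at most 41.7 mm and 7.16 degrees, less where a joint would pass 70% of its speed; a pose out of reach is approached as far as the arm can. A call with a gripper value outside its range is refused whole. OPENING is the opening, from -1 (shut) to 1 (fully open), set as the call begins (- or left out, the last holds). The fingers move at their own pace and stop on an object; FORCE is the grip in N (left out, the last holds). Time passes only in rows, so rows that repeat a pose let the fingers close. It gives the time, the measured TCP pose, the force and the opening at its end, in the units of the state.
- get_state(): the state, without advancing time (a new reading comes with each control period).
- vision.snapshot(name): name is "scene" or "top"; returns a dict with "img" (420x560x3 uint8, red, green, blue), "fx", "fy", "cx", "cy" (pixels), "T" (4x4, takes a point from camera to world coordinates). Camera axes: x right, y down, z forward; pixel columns grow to the right and rows downward; lengths in mm; the calibration is good to about 2 mm. A picture is of the moment at which its call begins. There is no depth.
- sign_off(): hands the job in, once; it reports no verdict.
The state is a dict: "time_s": time; "qpos": joint angles; "joint_vel": joint speeds; "joint_efforts": joint torques, N m; "tool_pos": TCP position; "tcp_rot": TCP orientation; "wrist_force": force on the tool from outside, world axes, zero at the start; "wrist_torque": the same for the moment, N m; "grip_width": finger opening in mm.
Only numpy, scipy, OpenCV 4.12 (cv2) and the standard library are available. Lean on these libraries where they do the work, as an engineer would, in place of code of your own. Each camera call takes 0.05 s, during which the arm holds its last target.

### The job

Take the end spool, the one lying against the stops at the low end of the sloped rack, and let the rest of the row roll down so that the next spool comes to the stops. Lay the spool gently across the four rubber wheels of the winder, let go of it, then swing the hold-down arm over until it rests on the spool's barrel. Leave the other spools in the rack, and do not disturb the jar and the brush on the bench.

Things in the scene. Friction and masses are not known exactly. Their poses are not given: they have to be found in the camera images.
- spool_1: The end spool, against the stops at first. Bare wood: two flanges 70 mm across, 12 mm thick, on a barrel 30 mm across; 110 mm long, 86 mm clear between flanges; 0.09 to 0.17 kg. Origin at its middle, y along its axis (it may roll about y). Flanges of neighbours touch, so 40 mm is free between barrels for a finger: grasp the barrel's middle from above, one finger uphill, one downhill.
- spool_2: Spool like spool_1, origin at its middle, y along its axis. Second in the row at the start, touching spool_1.
- spool_3: Spool like spool_1, origin at its middle, y along its axis. Third in the row.
- spool_4: Spool like spool_1, origin at its middle, y along its axis. Fourth, the highest in the row.
- rack: Fixed wooden gravity rack, 325 x 133 mm. Two rails (24 mm wide, 70 mm open between) climb along its +x at 9.2 degrees, tops 39 to 89 mm above the bench, under the flanges; side guides rise 22 mm above them, 117 mm apart. Two stop posts at the low end, 40 mm above the rails, meet the flanges only. Spool axes lie along its y. Origin on the bench about below the end spool, z up.
- rack_stop (a point): where the middle of a spool lies when it rests against the stops, 80 mm above the bench.
- winder: Fixed bench winder: base 220 x 150 x 12 mm; four rubber wheels 28 mm across, centres at x +-27, y +-48, z 30 mm. A spool lies along the winder's y, each flange in the dip between two wheels, between cheeks 61 mm high (8 mm free at each end). Motor box 62 mm high beyond the +y cheek. Hold-down hinge posts, 104 mm high, at its +x end. Origin on the bench below the seat, z up.
- winder_seat (a point): where the middle of a spool lies when it rests on the four wheels, 71 mm above the bench; same axes as the winder.
- hold_down (a joint): Hold-down arm (rad): steel bar 18 mm wide, 12 mm thick, hinged about the winder's y, black crossbar handle at its free end. 0 = level, resting on the barrel of a seated spool, between its flanges; grows as it swings up and over to the winder's +x; 1.57 = upright. Starts leaning back at 1.75 to 2.0, limit 2.2. Stiff hinge: stays where it is left; 1 to 2 N at the handle moves it.
- hold_down_hinge (a point): middle of the hinge pin, 100 mm along +x from the seat's middle and 21 mm above it; same axes as the winder.
- hold_down_handle (a point): middle of the crossbar handle: round, 18 mm across, 60 mm long along the winder's y, 135 mm from the hinge pin. At joint value q it lies 135 cos q mm towards the winder's -x from the hinge and 135 sin q mm above it.
- balm_jar: amber jar with steel lid, 56 mm across, 75 mm high, standing between the rack and the winder. Origin at the centre of its underside. A bystander.
- brush: wooden-handled brush, 190 mm long, lying on the bench between the far ends of the rack and the winder, origin under its middle, x along it. A bystander.
There are look-alikes about, which are no part of the job. What is shaped like the spool_3 but blue or red is not meant.

How it is judged:
By the outcome, as a careful person would: the job done as asked, in the order asked, and still so for the second after the job is handed in, with the robot touching nothing.
It also fails if it takes over 69 s, if anything falls off the work surface, if the arm or the gripper's body presses on something with over 40 N, if the wrist force passes 120 N, or if a joint passes its speed limit or range.

## Working session

There is one attempt and no reset: what is moved stays moved. The work goes in short steps, Python scripts to look and compute and a shell command to move; the robot and the scene stay as the last step left them, time stands still between calls to the robot, and variables do not carry over. Pictures are saved under pics/ and viewed, and the job is handed in when it is done.

```bash
mkdir -p pics; cat > h.py <<'E'
from station import get_state, vision, sign_off, arm
import numpy as np, cv2
def snap(n,f):
    s=vision.snapshot(n); cv2.imwrite(f'pics/{f}.png',cv2.cvtColor(s['img'],cv2.COLOR_RGB2BGR))
    np.savez(f'pics/{f}.npz',**s); return s
def ld(f): return dict(np.load(f'pics/{f}.npz'))
def px2w(s,u,v,z):
    T=s['T']; d=T[:3,:3]@np.array([(u-s['cx'])/s['fx'],(v-s['cy'])/s['fy'],1.]); o=T[:3,3]
    return o+d*(z-o[2])/d[2]
def w2px(s,p):
    T=s['T']; c=T[:3,:3].T@(np.array(p)-T[:3,3]); return np.array([s['fx']*c[0]/c[2]+s['cx'],s['fy']*c[1]/c[2]+s['cy']])
def crop(f,u0,v0,u1,v1,k,g):
    im=cv2.imread(f'pics/{f}.png')[v0:v1,u0:u1]; cv2.imwrite(f'pics/{g}.png',cv2.resize(im,None,fx=k,fy=k,interpolation=cv2.INTER_CUBIC))
E
python3 - <<'E'
from h import *
for n in('scene','top'):
    s=snap(n,n+'0'); print(n,s['fx'],s['fy'],s['cx'],s['cy']);print(s['T'].round(3))
st=get_state();print(st)
E
```

```text
scene 386.91493942706023 386.91493942706023 282.6723997410241 212.24592850163754
[[ 8.900000e-02  5.670000e-01 -8.190000e-01  1.196332e+03]
 [ 9.960000e-01 -6.800000e-02  6.100000e-02 -6.166000e+01]
 [-2.100000e-02 -8.210000e-01 -5.710000e-01  6.278650e+02]
 [ 0.000000e+00  0.000000e+00  0.000000e+00  1.000000e+00]]
top 476.88691891314534 476.88691891314534 276.1884781036702 209.23470553851345
[[ 1.300000e-02 -9.980000e-01  5.500000e-02  3.788630e+02]
 [-1.000000e+00 -1.300000e-02  1.000000e-03 -7.782000e+00]
 [-0.000000e+00 -5.500000e-02 -9.980000e-01  1.146949e+03]
 [ 0.000000e+00  0.000000e+00  0.000000e+00  1.000000e+00]]
{'time_s': 0.1, 'qpos': array([-1.30162954e+00,  3.13881614e-01,  4.50732658e-02,  1.30357629e+00,
        1.03883870e-05,  1.43122454e+00]), 'joint_vel': array([ 0.00151569, -0.00211051,  0.00329447,  0.00184802,  0.00179482,
        0.00036913]), 'joint_efforts': array([ 3.84132931e-03, -4.81724024e+01,  2.99243993e+01,  1.27154414e-02,
       -5.40938208e-05,  1.13000996e-05]), 'tool_pos': array([ 228.49359603, -527.4536654 ,  403.91476114]), 'tcp_rot': array([ 9.79188875e-01,  2.02949543e-01, -4.62399940e-05, -7.92825136e-04]), 'wrist_force': array([0.35147741, 0.52702108, 0.01398051]), 'wrist_torque': array([-0.00312071, -0.03088088,  0.00477651]), 'grip_width': 85.51541053117813}
```

View pics/top0.png

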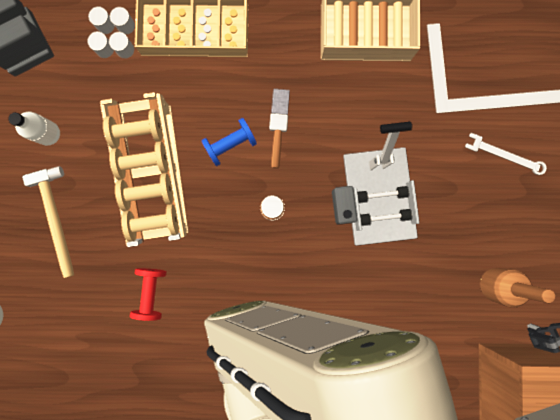

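View pics/scene0.png

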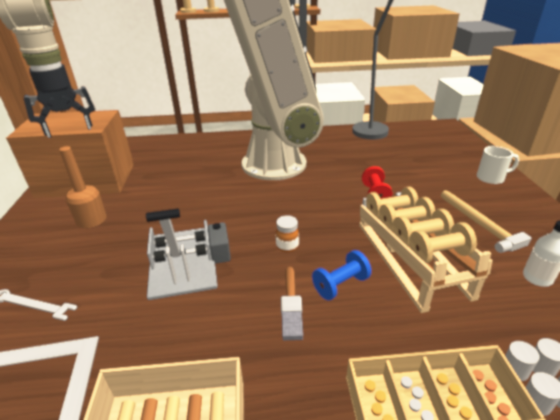

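```bash
python3 - <<'E'
from h import *
crop('top0',90,85,200,255,3.5,'c1');crop('top0',320,110,430,250,4,'c2')
crop('scene0',340,160,500,310,4,'c3');crop('scene0',130,195,240,300,5,'c4')
E
```

```text
(no output)
```

View pics/c1.png

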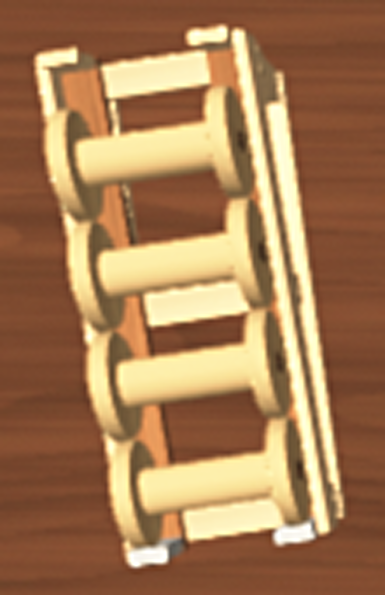

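View pics/c2.png

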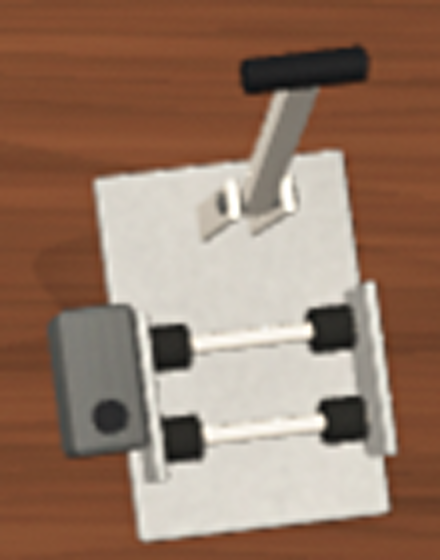

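View pics/c3.png

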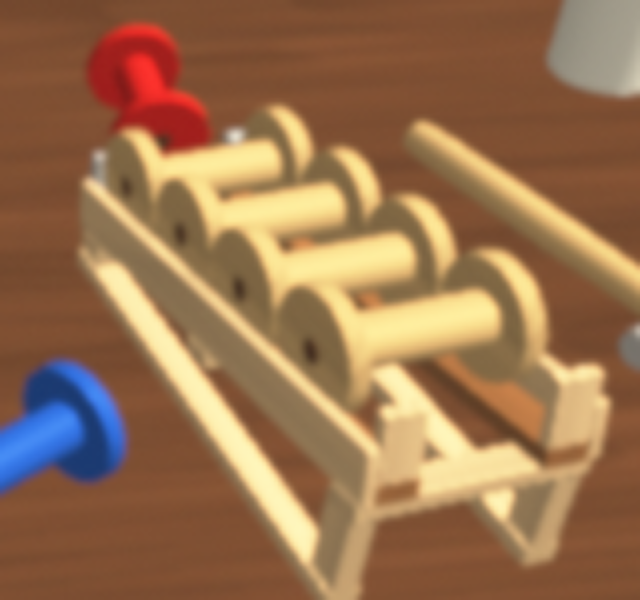

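View pics/c4.png

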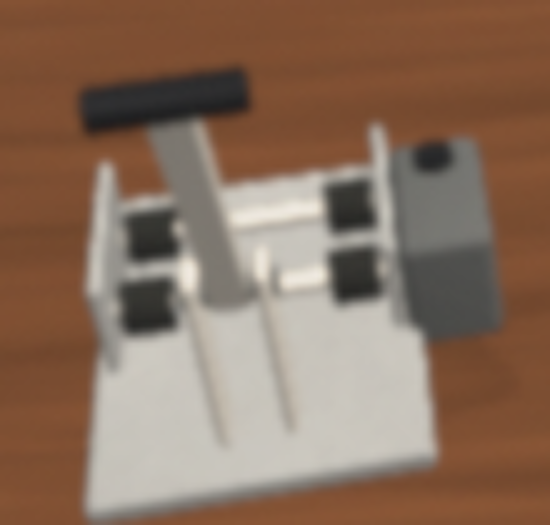

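```bash
cat > fit.py <<'E'
from h import *
from scipy.optimize import least_squares
T=ld('top0');S=ld('scene0')
def fit(obs,x0):
    def R(p):
        c,s=np.cos(p[2]),np.sin(p[2]); r=[]
        for cam,q,uv in obs:
            w=[p[0]+c*q[0]-s*q[1],p[1]+s*q[0]+c*q[1],q[2]]; r+=list(w2px(cam,w)-uv)
        return np.array(r)
    s=least_squares(R,x0,loss='soft_l1'); print(s.x.round(3)); print(R(s.x).reshape(-1,2).round(1).tolist()); return s.x
def t(u,v,k,o): return np.array([u/k+o[0],v/k+o[1]])
W=[]
for (x,y),a,b in zip([(27,48),(-27,48),(27,-48),(-27,-48)],[(168,347),(182,438),(332,328),(344,419)],[(357,275),(352,205),(150,306),(150,235)]):
    W+=[(T,(x,y,30),t(*a,4,(320,110))),(S,(x,y,30),t(*b,5,(130,195)))]
w=fit(W,[550,-230,0.1])
K=[]
for i,(a,b,j) in enumerate(zip([(300,472),(281,366),(264,256),(241,143)],[(126,187),(180,233),(239,288),(311,350)],[(140,492),(118,384),(98,274),(77,157)])):
    x=70*i*np.cos(np.radians(9.2)); z=80+70*i*np.sin(np.radians(9.2))
    K+=[(T,(x,-55,z),t(*a,3.5,(90,85))),(S,(x,-55,z),t(*b,4,(340,160))),(T,(x,43,z),t(*j,3.5,(90,85)))]
r=fit(K,[300,260,0.1])
# handle ends triangulate: q
c,s=np.cos(w[2]),np.sin(w[2])
for q in np.arange(1.7,2.1,.05):
    for cam,k,o in((T,4,(320,110)),(S,5,(130,195))):
        X=100-135*np.cos(q);Z=92+135*np.sin(q)
        print(round(q,2),[((w2px(cam,[w[0]+c*X-s*y,w[1]+s*X+c*y,Z])-o)*k).round().tolist() for y in(-30,30)],end=' ')
    print()
E
python3 fit.py
```

```text
[ 4.51889e+02 -2.58135e+02  1.32000e-01]
[[-0.4, 0.1], [-1.1, -0.2], [-0.9, 0.2], [-1.1, 0.1], [-0.9, 0.0], [-1.0, 0.0], [-0.8, 0.0], [-0.2, 0.1]]
[4.03047e+02 2.76522e+02 1.55000e-01]
[[-2.0, -0.3], [0.3, -0.4], [0.3, 0.2], [-1.7, -1.0], [-0.2, -0.1], [1.2, 0.1], [-2.0, -0.9], [0.0, -0.3], [1.4, 0.2], [-0.7, -0.4], [-0.7, -0.1], [1.8, 1.8]]
1.7 [[373.0, 112.0], [251.0, 127.0]] 1.7 [[80.0, 60.0], [242.0, 38.0]] 
1.75 [[371.0, 99.0], [249.0, 114.0]] 1.75 [[79.0, 72.0], [243.0, 50.0]] 
1.8 [[368.0, 87.0], [246.0, 101.0]] 1.8 [[79.0, 85.0], [244.0, 62.0]] 
1.85 [[365.0, 74.0], [244.0, 89.0]] 1.85 [[79.0, 98.0], [245.0, 75.0]] 
1.9 [[362.0, 62.0], [241.0, 77.0]] 1.9 [[79.0, 112.0], [246.0, 89.0]] 
1.95 [[359.0, 51.0], [239.0, 65.0]] 1.95 [[79.0, 127.0], [247.0, 104.0]] 
2.0 [[356.0, 40.0], [236.0, 54.0]] 2.0 [[80.0, 143.0], [248.0, 119.0]] 
2.05 [[353.0, 29.0], [233.0, 43.0]] 2.05 [[80.0, 159.0], [250.0, 135.0]] 
2.1 [[349.0, 19.0], [230.0, 33.0]] 2.1 [[81.0, 176.0], [251.0, 152.0]]
```

```bash
cat >> h.py <<'E'
from scipy.spatial.transform import Rotation as Ro
def to(x,y,z,psi=None,st=None):
    st=st or get_state(); R=Ro.from_quat(st['tcp_rot']).as_matrix(); p=st['tool_pos']
    d=R.T@(np.array([x,y,z])-p)/25
    cur=np.degrees(np.arctan2(R[1,0],R[0,0])); yaw=0 if psi is None else -((psi-cur+180)%360-180)/6
    print('t',round(st['time_s'],2),'p',p.round(1),'psi',round(cur,1),'tilt',R[:,2].round(3),'F',st['wrist_force'].round(1),'-> x %.2f y %.2f z %.2f yaw %.2f'%(*d,yaw))
WI=(452.2,-258.2,.132); RA=(403,276.5,.155)
def fr(f,x,y):
    c,s=np.cos(f[2]),np.sin(f[2]); return f[0]+c*x-s*y, f[1]+s*x+c*y
E
python3 - <<'E'
from h import *
to(430,-150,404,98.9); to(403,276.5,353,98.9)
E
```

```text
t 0.1 p [ 228.5 -527.5  403.9] psi 23.4 tilt [-0.     0.002 -1.   ] F [0.4 0.5 0. ] -> x 13.40 y -10.65 z 0.02 yaw -12.58
t 0.1 p [ 228.5 -527.5  403.9] psi 23.4 tilt [-0.     0.002 -1.   ] F [0.4 0.5 0. ] -> x 19.19 y -26.73 z 2.08 yaw -12.58
```

```bash
python3 -m inch '[{"x":1.3,"y":-1.05,"yaw":-1},{"x":2.6,"y":-2.1,"yaw":-2},{"x":3.9,"y":-3.15,"yaw":-3},{"x":5.2,"y":-4.2,"yaw":-4},{"x":6.5,"y":-5.2,"yaw":-5}]' 0.29 40; python3 - <<'E'
from h import *
to(430,-150,404,98.9); to(430,150,404,98.9)
E
```

```text
t 0.1 p [ 228.5 -527.5  403.9] psi 23.4 tilt [-0.     0.002 -1.   ] F [0.4 0.5 0. ] -> x 13.40 y -10.65 z 0.02 yaw -12.58
t 0.1 p [ 228.5 -527.5  403.9] psi 23.4 tilt [-0.     0.002 -1.   ] F [0.4 0.5 0. ] -> x 18.17 y -21.66 z 0.03 yaw -12.58validation failed for argument at $[0]...
```

```bash
python3 -m inch '[{"x":1.3,"y":-1.05,"z":0,"yaw":-1},{"x":2.6,"y":-2.1,"z":0,"yaw":-2},{"x":3.9,"y":-3.15,"z":0,"yaw":-3},{"x":5.2,"y":-4.2,"z":0,"yaw":-4},{"x":6.5,"y":-5.2,"z":0,"yaw":-5}]' 0.29 40; python3 - <<'E'
from h import *
to(430,-150,404,98.9); to(430,150,404,98.9)
E
```

```text
time_s: 0.52
tool_pos: [326.1, -341.7, 403.7]
tcp_rot: [0.892, 0.451, 0.0, -0.001]
wrist_force: [0.7, -0.2, 1.4]
grip_width: 55.4
t 0.52 p [ 326.1 -341.7  403.7] psi 53.7 tilt [-0.001  0.002 -1.   ] F [ 0.7 -0.2  1.4] -> x 8.64 y -1.20 z 0.00 yaw -7.54
t 0.52 p [ 326.1 -341.7  403.7] psi 53.7 tilt [-0.001  0.002 -1.   ] F [ 0.7 -0.2  1.4] -> x 18.31 y -8.31 z 0.03 yaw -7.54
```

Every field is needed. Opening 0.29 gives 55 mm. Continue.

```bash
python3 -m inch '[{"x":1.6,"y":-0.2,"z":0,"yaw":-1},{"x":3.2,"y":-0.4,"z":0,"yaw":-2},{"x":4.8,"y":-0.7,"z":0,"yaw":-3},{"x":6.4,"y":-0.9,"z":0,"yaw":-4},{"x":8,"y":-1.1,"z":0,"yaw":-5}]'; python3 - <<'E'
from h import *
to(430,80,404,98.9); to(403,276.5,360,98.9)
E
```

```text
time_s: 0.93
tool_pos: [422.7, -162.3, 403.9]
tcp_rot: [0.743, 0.669, 0.0, -0.001]
wrist_force: [-0.0, -0.6, -0.4]
grip_width: 55.4
t 0.93 p [ 422.7 -162.3  403.9] psi 83.9 tilt [-0.001  0.003 -1.   ] F [-0.  -0.6 -0.4] -> x 9.67 y -0.73 z 0.02 yaw -2.49
t 0.93 p [ 422.7 -162.3  403.9] psi 83.9 tilt [-0.001  0.003 -1.   ] F [-0.  -0.6 -0.4] -> x 17.37 y -2.63 z 1.80 yaw -2.49
```

```bash
python3 -m inch '[{"x":1.6,"y":-0.2,"z":0,"yaw":-1},{"x":3.2,"y":-0.3,"z":0,"yaw":-2},{"x":4.8,"y":-0.5,"z":0,"yaw":-2.5},{"x":6.4,"y":-0.7,"z":0,"yaw":-2.5},{"x":8,"y":-0.8,"z":0,"yaw":-2.5}]'; python3 - <<'E'
from h import *
to(403,276.5,360,98.9)
E
```

```text
time_s: 1.35
tool_pos: [423.0, 40.7, 404.2]
tcp_rot: [0.65, 0.76, 0.0, -0.001]
wrist_force: [0.9, -0.8, -0.6]
grip_width: 55.0
t 1.35 p [423.   40.7 404.2] psi 98.9 tilt [-0.002  0.003 -1.   ] F [ 0.9 -0.8 -0.6] -> x 9.44 y 0.68 z 1.79 yaw 0.01
```

```bash
python3 -m inch '[{"x":1.6,"y":0.1,"z":0,"yaw":0},{"x":3.2,"y":0.3,"z":0,"yaw":0},{"x":4.8,"y":0.4,"z":0,"yaw":0},{"x":6.4,"y":0.5,"z":0,"yaw":0},{"x":8,"y":0.6,"z":0,"yaw":0}]'; python3 -m inch '[{"x":1.4,"y":0.07,"z":0.8,"yaw":0},{"x":1.44,"y":0.07,"z":1.6,"yaw":0},{"x":1.44,"y":0.07,"z":1.8,"yaw":0},{"x":1.44,"y":0.07,"z":1.8,"yaw":0}]';python3 - <<'E'
from h import *
to(403,276.5,234,98.9)
snap('top','top1');snap('scene','scene1')
crop('top1',90,85,250,255,3.5,'d1');crop('scene1',330,80,500,280,3,'d2')
E
```

```text
time_s: 1.77
tool_pos: [405.8, 242.6, 404.6]
tcp_rot: [0.65, 0.76, 0.0, -0.002]
wrist_force: [2.3, 0.5, -0.5]
grip_width: 55.0
time_s: 2.1
tool_pos: [400.8, 278.4, 357.7]
tcp_rot: [0.649, 0.761, -0.002, -0.002]
wrist_force: [-1.2, -0.4, 0.1]
grip_width: 55.1
t 2.1 p [400.8 278.4 357.7] psi 99.0 tilt [-0.006 -0.    -1.   ] F [-1.2 -0.4  0.1] -> x -0.09 y 0.11 z 4.95 yaw 0.02
```

View pics/d1.png

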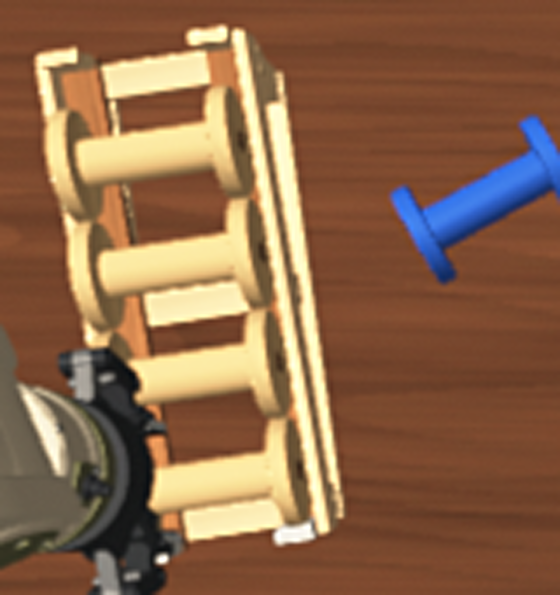

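View pics/d2.png

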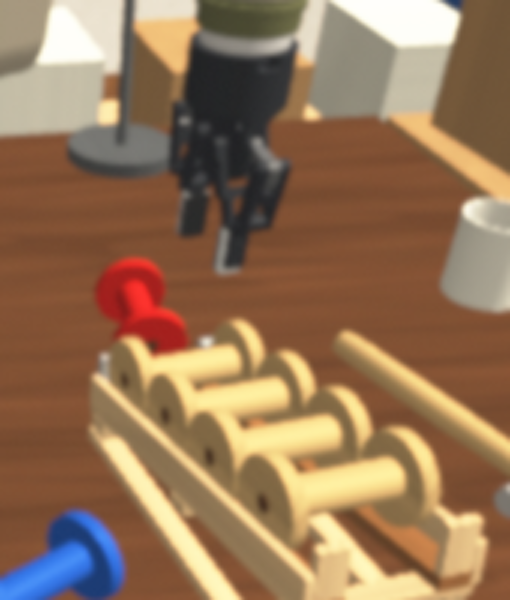

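```bash
python3 -m inch '[{"x":-0.09,"y":0.1,"z":0.7,"yaw":0},{"x":-0.09,"y":0.1,"z":1.5,"yaw":0},{"x":-0.09,"y":0.1,"z":2.3,"yaw":0},{"x":-0.09,"y":0.1,"z":2.9,"yaw":0},{"x":-0.09,"y":0.1,"z":2.9,"yaw":0}]';python3 - <<'E'
from h import *
to(403,276.5,234,98.9)
snap('scene','scene2')
crop('scene2',340,110,500,260,4,'d3')
E
```

```text
time_s: 2.62
tool_pos: [404.5, 274.4, 286.0]
tcp_rot: [0.651, 0.759, -0.002, -0.002]
wrist_force: [0.0, 0.7, 0.4]
grip_width: 55.1
t 2.62 p [404.5 274.4 286. ] psi 98.7 tilt [-0.005  0.    -1.   ] F [0.  0.7 0.4] -> x 0.09 y -0.03 z 2.08 yaw -0.03
```

View pics/d3.png

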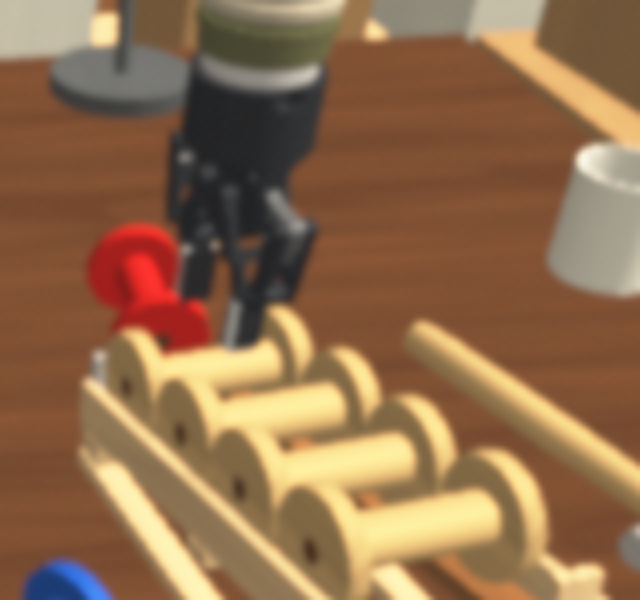

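```bash
python3 - <<'E'
from h import *
s=ld('scene2')
p=lambda w:((w2px(s,w)-(340,110))*4).round().tolist()
c,sn=np.cos(.155),np.sin(.155)
for d in(27.5,35,42):
  for z in (113,118,123): print(d,z,p([403.7+c*d,274.4+sn*d,z]))
print(p([403+0,276.5,95]),p([403,276.5,80]))
E
```

```text
27.5 113 [233.0, 352.0]
27.5 118 [234.0, 345.0]
27.5 123 [236.0, 338.0]
35 113 [239.0, 358.0]
35 118 [240.0, 351.0]
35 123 [242.0, 344.0]
42 113 [245.0, 364.0]
42 118 [246.0, 357.0]
42 123 [247.0, 350.0]
[211.0, 352.0] [207.0, 372.0]
```

```bash
python3 -m inch '[{"x":0.08,"y":-0.03,"z":0.5,"yaw":0},{"x":0.08,"y":-0.03,"z":1.0,"yaw":0},{"x":0.08,"y":-0.03,"z":1.5,"yaw":0},{"x":0.08,"y":-0.03,"z":2.0,"yaw":0},{"x":0.08,"y":-0.03,"z":2.1,"yaw":0}]';python3 - <<'E'
from h import *
to(403,276.5,234,98.9)
snap('scene','scene3')
crop('scene3',340,110,500,260,4,'d4')
E
```

```text
time_s: 3.08
tool_pos: [404.2, 276.1, 235.3]
tcp_rot: [0.652, 0.759, -0.001, -0.002]
wrist_force: [-0.6, -0.9, -0.1]
grip_width: 54.9
t 3.08 p [404.2 276.1 235.3] psi 98.7 tilt [-0.003  0.001 -1.   ] F [-0.6 -0.9 -0.1] -> x 0.02 y -0.04 z 0.05 yaw -0.04
```

View pics/d4.png

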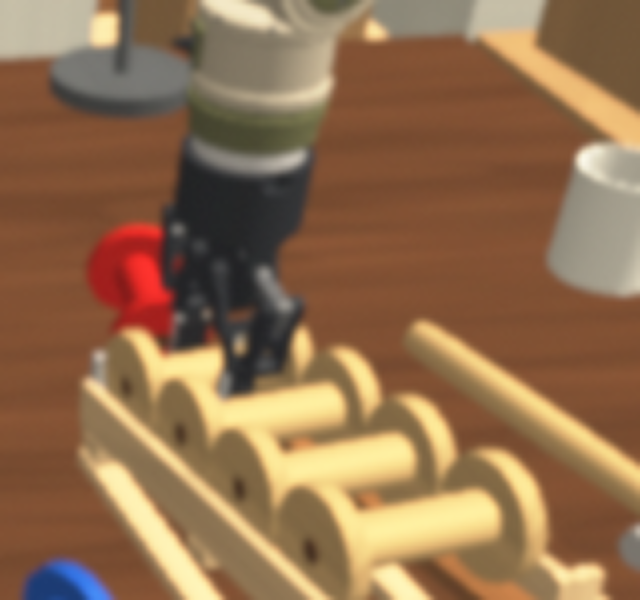

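The fingers straddle barrel 1: the near one sits around (238,380) in the crop, between barrels 1 and 2. Force is near zero, so I'll close.

```bash
python3 -m inch '[{"x":0,"y":0,"z":0,"yaw":0},{"x":0,"y":0,"z":0,"yaw":0},{"x":0,"y":0,"z":0,"yaw":0},{"x":0,"y":0,"z":0,"yaw":0},{"x":0,"y":0,"z":0,"yaw":0}]' -1 40; python3 -m inch '[{"x":0,"y":0,"z":0,"yaw":0},{"x":0,"y":0,"z":0,"yaw":0},{"x":0,"y":0,"z":0,"yaw":0}]'
```

```text
time_s: 3.55
tool_pos: [404.6, 276.3, 237.1]
tcp_rot: [0.652, 0.758, 0.0, -0.001]
wrist_force: [-1.6, -1.7, 5.0]
grip_width: 28.4
time_s: 3.8
tool_pos: [404.7, 276.3, 237.5]
tcp_rot: [0.652, 0.759, 0.0, -0.001]
wrist_force: [0.0, -0.1, -2.0]
grip_width: 28.5
```

```bash
python3 -m inch '[{"x":0,"y":0,"z":-0.3,"yaw":0},{"x":0,"y":0,"z":-0.6,"yaw":0},{"x":0,"y":0,"z":-0.9,"yaw":0},{"x":0,"y":0,"z":-1.2,"yaw":0},{"x":0,"y":0,"z":-1.5,"yaw":0}]'; python3 -m inch '[{"x":0,"y":0,"z":-0.3,"yaw":0},{"x":0,"y":0,"z":-0.7,"yaw":0},{"x":0,"y":0,"z":-1.1,"yaw":0},{"x":0,"y":0,"z":-1.6,"yaw":0},{"x":0,"y":0,"z":-2.2,"yaw":0}]';  python3 -m inch '[{"x":0,"y":0,"z":-0.7,"yaw":0},{"x":0,"y":0,"z":-1.5,"yaw":0},{"x":0,"y":0,"z":-2.3,"yaw":0},{"x":0,"y":0,"z":-2.6,"yaw":0},{"x":0,"y":0,"z":-2.6,"yaw":0}]';python3 - <<'E'
from h import *
to(*fr(WI,0,0),380,97.6)
s=snap('top','top4');snap('scene','scene4')
E
```

```text
time_s: 4.22
tool_pos: [405.0, 276.4, 276.2]
tcp_rot: [0.652, 0.758, 0.001, -0.001]
wrist_force: [-0.5, 0.4, -2.0]
grip_width: 28.9
time_s: 4.63
tool_pos: [404.8, 276.1, 332.0]
tcp_rot: [0.652, 0.759, 0.001, -0.001]
wrist_force: [-0.3, -0.5, -1.2]
grip_width: 28.5
time_s: 5.05
tool_pos: [405.5, 276.2, 399.6]
tcp_rot: [0.652, 0.759, 0.003, 0.0]
wrist_force: [-0.1, 0.5, -1.4]
grip_width: 28.7
t 5.05 p [405.5 276.2 399.6] psi 98.7 tilt [ 0.004  0.004 -1.   ] F [-0.1  0.5 -1.4] -> x -21.42 y -1.38 z 0.70 yaw 0.18
```

View pics/top4.png

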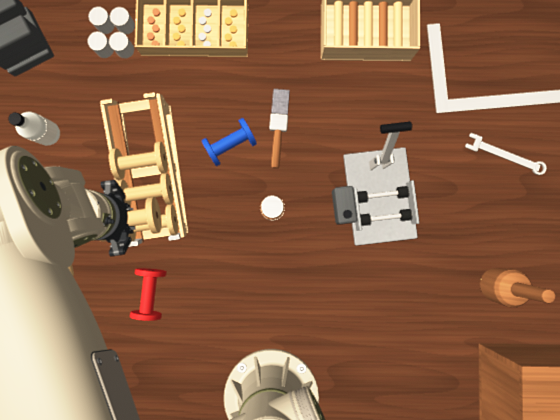

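View pics/scene4.png

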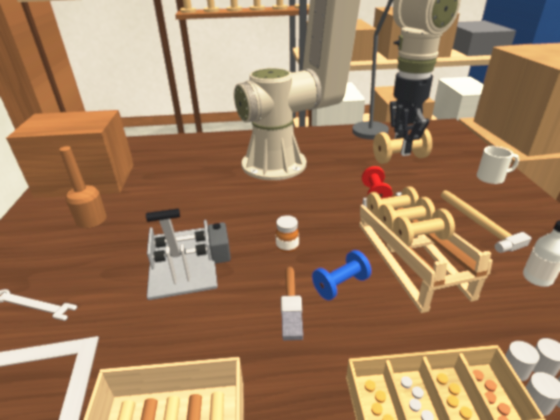

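```bash
python3 - <<'E'
from h import *
crop('scene4',360,110,450,240,5,'e1');crop('top4',100,140,190,250,5,'e2')
s=ld('scene4');t=ld('top4')
c,sn=np.cos(.152),np.sin(.152)
for z in(238,241,245):
  for nm,y in(('outer-',-55),('junc+',43)):
    w=[405.5+.6-sn*y,276.2+.6+c*y,z]
    print(z,nm,((w2px(s,w)-(360,110))*5).round(),((w2px(t,w)-(100,140))*5).round())
E
```

```text
238 outer- [100. 197.] [279. 376.]
238 junc+ [295. 171.] [ 24. 412.]
241 outer- [101. 191.] [277. 376.]
241 junc+ [296. 165.] [ 21. 412.]
245 outer- [102. 183.] [275. 376.]
245 junc+ [298. 157.] [ 18. 411.]
```

View pics/e1.png

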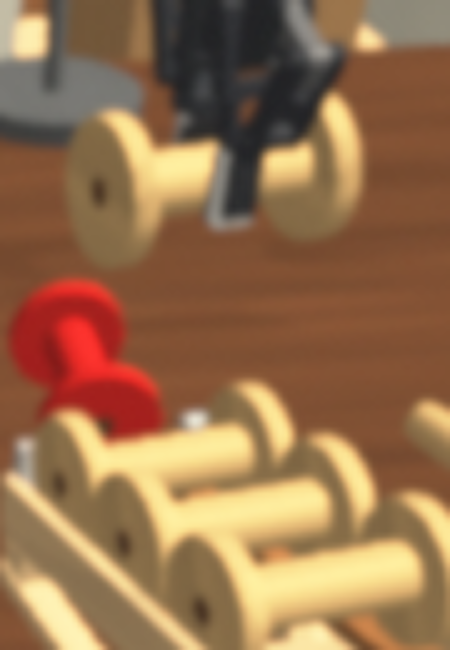

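View pics/e2.png

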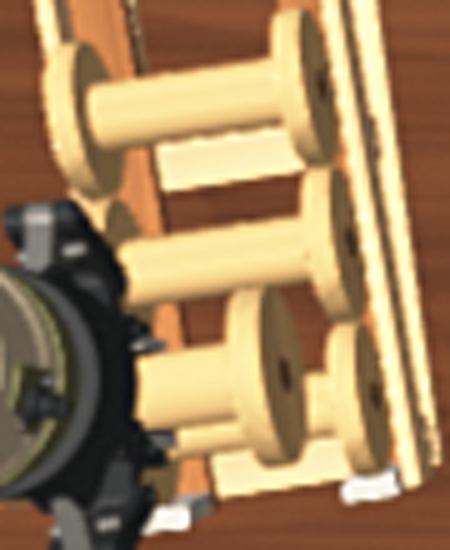

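```bash
python3 -m inch '[{"x":-0.8,"y":-0.05,"z":0,"yaw":0},{"x":-2,"y":-0.1,"z":0,"yaw":0},{"x":-3.4,"y":-0.2,"z":0,"yaw":0},{"x":-4.8,"y":-0.3,"z":0,"yaw":0},{"x":-6.2,"y":-0.4,"z":0,"yaw":0}]'; python3 -m inch '[{"x":-1.4,"y":-0.1,"z":0,"yaw":0},{"x":-2.8,"y":-0.2,"z":0,"yaw":0},{"x":-4.2,"y":-0.3,"z":0,"yaw":0},{"x":-5.6,"y":-0.4,"z":0,"yaw":0},{"x":-7,"y":-0.5,"z":0,"yaw":0}]';python3 - <<'E'
from h import *
to(*fr(WI,0,0),380,97.6)
E
```

```text
time_s: 5.57
tool_pos: [417.5, 119.9, 394.7]
tcp_rot: [0.651, 0.759, -0.0, -0.002]
wrist_force: [1.1, -0.5, -1.6]
grip_width: 28.8
time_s: 5.98
tool_pos: [431.0, -56.5, 392.9]
tcp_rot: [0.651, 0.759, -0.001, -0.003]
wrist_force: [0.9, 0.6, -1.8]
grip_width: 28.5
t 5.98 p [431.  -56.5 392.9] psi 98.7 tilt [-0.005  0.003 -1.   ] F [ 0.9  0.6 -1.8] -> x -8.11 y -0.38 z 0.49 yaw 0.19
```

```bash
python3 -m inch '[{"x":-1.4,"y":-0.1,"z":0,"yaw":0},{"x":-2.8,"y":-0.2,"z":0,"yaw":0},{"x":-4.2,"y":-0.2,"z":0,"yaw":0.1},{"x":-5.6,"y":-0.3,"z":0,"yaw":0.19},{"x":-6.8,"y":-0.35,"z":0,"yaw":0.19}]'; python3 -m inch '[{"x":-0.8,"y":-0.05,"z":0.1,"yaw":0},{"x":-1.2,"y":-0.06,"z":0.3,"yaw":0},{"x":-1.3,"y":-0.06,"z":0.5,"yaw":0},{"x":-1.3,"y":-0.06,"z":0.5,"yaw":0}]';python3 - <<'E'
from h import *
to(*fr(WI,0,0),300,97.6)
E
```

```text
time_s: 6.4
tool_pos: [447.6, -228.0, 390.5]
tcp_rot: [0.659, 0.752, -0.001, -0.004]
wrist_force: [0.6, -0.6, -2.2]
grip_width: 28.8
time_s: 6.73
tool_pos: [449.6, -260.1, 375.3]
tcp_rot: [0.66, 0.752, -0.001, -0.007]
wrist_force: [0.8, 1.0, -1.5]
grip_width: 28.9
t 6.73 p [ 449.6 -260.1  375.3] psi 97.4 tilt [-0.011  0.007 -1.   ] F [ 0.8  1.  -1.5] -> x 0.03 y 0.14 z 3.01 yaw -0.03
```

```bash
python3 -m inch '[{"x":0.03,"y":0.1,"z":0.8,"yaw":0},{"x":0.03,"y":0.12,"z":1.8,"yaw":0},{"x":0.03,"y":0.12,"z":2.8,"yaw":0},{"x":0.03,"y":0.12,"z":3.7,"yaw":0},{"x":0.03,"y":0.12,"z":3.9,"yaw":0}]'; python3 -m inch '[{"x":0,"y":0,"z":0,"yaw":0},{"x":0,"y":0,"z":0,"yaw":0},{"x":0,"y":0,"z":0,"yaw":0}]'
python3 - <<'E'
from h import *
to(*fr(WI,0,0),229,97.6)
s=snap('scene','scene5');t=snap('top','top5')
crop('scene5',120,120,250,300,3.3,'f1');crop('top5',320,110,430,250,4,'f2')
E
```

```text
time_s: 7.15
tool_pos: [450.0, -255.2, 274.1]
tcp_rot: [0.659, 0.752, -0.001, -0.01]
wrist_force: [-0.3, 0.5, -1.6]
grip_width: 29.0
time_s: 7.4
tool_pos: [450.4, -254.8, 275.3]
tcp_rot: [0.658, 0.753, -0.001, -0.009]
wrist_force: [0.2, 0.1, -0.9]
grip_width: 28.7
t 7.4 p [ 450.4 -254.8  275.3] psi 97.6 tilt [-0.015  0.011 -1.   ] F [ 0.2  0.1 -0.9] -> x -0.17 y 0.08 z 1.85 yaw 0.00
```

View pics/f1.png

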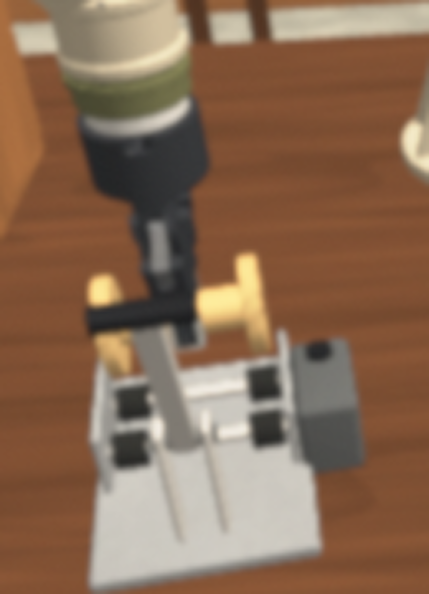

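View pics/f2.png

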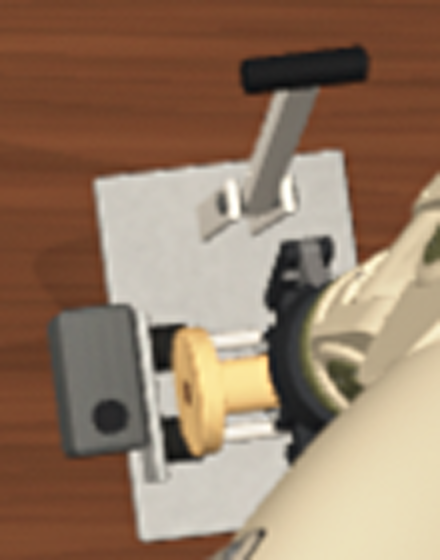

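```bash
python3 - <<'E'
from h import *
t=ld('top5');s=ld('scene5')
h=px2w(t,320+188/4,110+392/4,117); print('hole top',h)
c,sn=np.cos(.132),np.sin(.132)
print('centre',h[0]+55*sn,h[1]-55*c)
# predicted from TCP
g=np.array([450.4,-254.8,275.3])+158*np.array([-.015,.011,-1]); print(g)
for y in(55,-55,0,43):
  w=g+np.array([-sn*y,c*y,0]); print(y,((w2px(s,w)-(120,120))*3.3).round(),((w2px(t,w)-(320,110))*4).round())
E
```

```text
hole top [ 440.97293301 -203.19114172  117.        ]
centre 448.2118683261171 -257.7126770527794
[ 448.03  -253.062  117.3  ]
55 [263. 304.] [180. 392.]
-55 [103. 326.] [381. 368.]
0 [184. 315.] [280. 380.]
43 [246. 306.] [202. 390.]
```

```bash
python3 -m inch '[{"x":-0.1,"y":0.15,"z":0.3,"yaw":0},{"x":-0.14,"y":0.18,"z":0.7,"yaw":0},{"x":-0.14,"y":0.18,"z":1.1,"yaw":0},{"x":-0.14,"y":0.18,"z":1.4,"yaw":0},{"x":-0.14,"y":0.18,"z":1.4,"yaw":0}]'
python3 - <<'E'
from h import *
to(454.4,-257.8,229,97.6)
st=get_state();R=Ro.from_quat(st['tcp_rot']).as_matrix();print((st['tool_pos']+158*R[:,2]).round(1))
s=snap('scene','scene6');t=snap('top','top6')
crop('scene6',120,120,250,300,3.3,'f3');crop('top6',320,110,430,250,4,'f4')
E
```

```text
time_s: 7.92
tool_pos: [454.0, -257.3, 238.0]
tcp_rot: [0.659, 0.752, -0.001, -0.011]
wrist_force: [-0.0, -0.7, -1.2]
grip_width: 28.4
t 7.92 p [ 454.  -257.3  238. ] psi 97.6 tilt [-0.018  0.013 -1.   ] F [-0.  -0.7 -1.2] -> x -0.03 y 0.02 z 0.36 yaw -0.00
[ 451.2 -255.2   80. ]
```

View pics/f3.png

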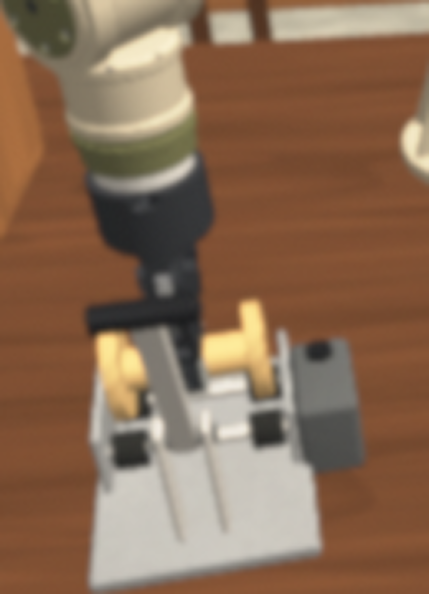

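View pics/f4.png

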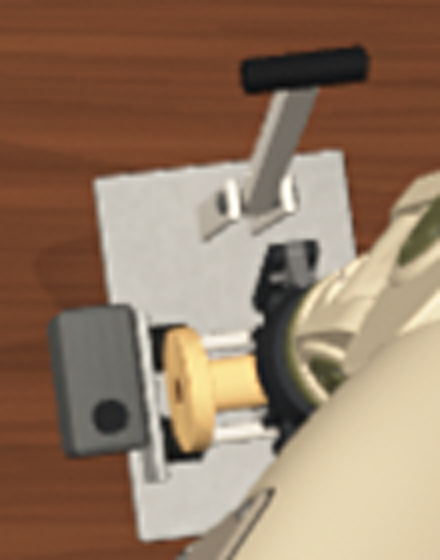

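```bash
python3 - <<'E'
from h import *
t=ld('top6');s=ld('scene6')
for yy in(-255.2,-258.2):
 for y in(55,-55):
  c,sn=np.cos(.132),np.sin(.132)
  w=np.array([451.5-sn*y,yy+c*y,80]); print(yy,y,((w2px(s,w)-(120,120))*3.3).round(),((w2px(t,w)-(320,110))*4).round())
E
python3 - <<'E'
import sys; sys.path.insert(0,'.')
from h import *
crop('scene6',140,200,215,270,8,'f5')
E
```

```text
-255.2 55 [267. 349.] [171. 390.]
-255.2 -55 [110. 372.] [366. 367.]
-258.2 55 [263. 350.] [176. 390.]
-258.2 -55 [106. 373.] [371. 367.]
```

View pics/f5.png

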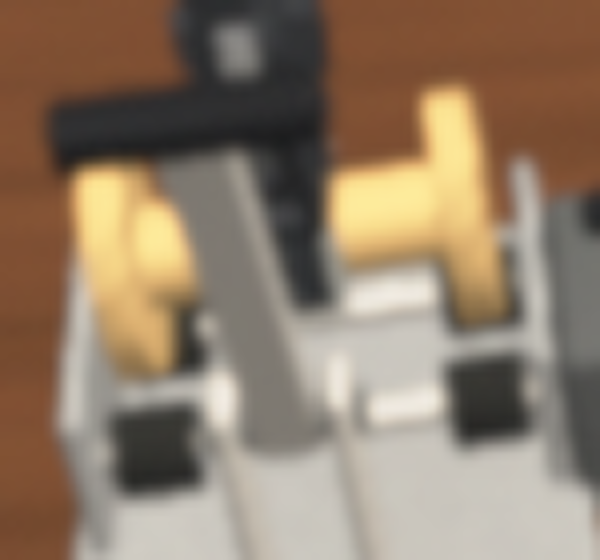

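```bash
python3 -m inch '[{"x":0,"y":0.03,"z":0.07,"yaw":0},{"x":0,"y":0.03,"z":0.14,"yaw":0},{"x":0,"y":0.03,"z":0.21,"yaw":0},{"x":0,"y":0.03,"z":0.28,"yaw":0},{"x":0,"y":0.03,"z":0.28,"yaw":0}]'
python3 -m inch '[{"x":0,"y":0,"z":0.03,"yaw":0},{"x":0,"y":0,"z":0.06,"yaw":0},{"x":0,"y":0,"z":0.06,"yaw":0}]'
```

```text
time_s: 8.43
tool_pos: [455.1, -257.4, 232.4]
tcp_rot: [0.659, 0.752, -0.001, -0.01]
wrist_force: [-0.3, -0.4, -0.5]
grip_width: 28.5
time_s: 8.68
tool_pos: [455.1, -257.4, 230.8]
tcp_rot: [0.659, 0.752, -0.001, -0.01]
wrist_force: [0.3, -0.0, -1.3]
grip_width: 28.7
```

```bash
python3 -m inch '[{"x":0,"y":0,"z":0.04,"yaw":0},{"x":0,"y":0,"z":0.08,"yaw":0},{"x":0,"y":0,"z":0.08,"yaw":0}]'
python3 -m inch '[{"x":0,"y":0,"z":0.04,"yaw":0},{"x":0,"y":0,"z":0.08,"yaw":0},{"x":0,"y":0,"z":0.08,"yaw":0}]'
```

```text
time_s: 8.93
tool_pos: [455.0, -257.4, 229.0]
tcp_rot: [0.659, 0.752, -0.001, -0.01]
wrist_force: [-2.4, 0.7, 1.8]
grip_width: 28.8
time_s: 9.18
tool_pos: [454.8, -257.3, 228.7]
tcp_rot: [0.659, 0.752, -0.001, -0.01]
wrist_force: [-4.1, 2.4, 12.5]
grip_width: 28.6
```

```bash
python3 -m inch '[{"x":0,"y":-0.04,"z":-0.02,"yaw":0},{"x":0,"y":-0.04,"z":-0.02,"yaw":0},{"x":0,"y":-0.04,"z":-0.02,"yaw":0}]'
python3 -m inch '[{"x":0,"y":0,"z":0,"yaw":0},{"x":0,"y":0,"z":0,"yaw":0},{"x":0,"y":0,"z":0,"yaw":0},{"x":0,"y":0,"z":0,"yaw":0},{"x":0,"y":0,"z":0,"yaw":0}]' 0.4 20
python3 - <<'E'
from h import *
s=snap('scene','scene7');t=snap('top','top7')
crop('scene7',140,190,215,260,8,'g1');crop('top7',320,110,430,250,4,'g2')
E
```

```text
time_s: 9.43
tool_pos: [453.9, -257.5, 229.1]
tcp_rot: [0.659, 0.752, -0.001, -0.009]
wrist_force: [-1.1, 0.3, -0.7]
grip_width: 28.7
time_s: 9.85
tool_pos: [453.9, -257.5, 229.0]
tcp_rot: [0.659, 0.752, -0.001, -0.009]
wrist_force: [-1.1, 0.2, 0.6]
grip_width: 59.5
```

View pics/g1.png

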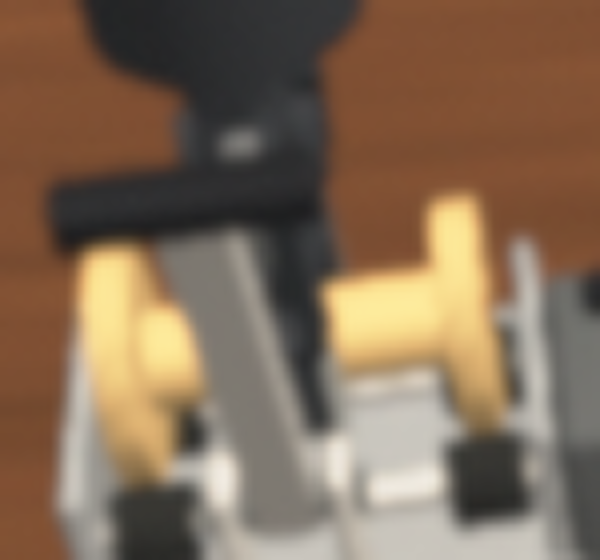

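```bash
python3 -m inch '[{"x":0,"y":0,"z":-0.4,"yaw":0},{"x":0,"y":0,"z":-1.0,"yaw":0},{"x":0,"y":0,"z":-1.8,"yaw":0},{"x":0,"y":0,"z":-2.8,"yaw":0},{"x":0,"y":0,"z":-3.8,"yaw":0}]'
python3 -m inch '[{"x":0,"y":0,"z":-1.2,"yaw":0},{"x":0,"y":0,"z":-2.4,"yaw":0},{"x":0,"y":0,"z":-3.6,"yaw":0},{"x":0,"y":0,"z":-4.6,"yaw":0},{"x":0,"y":0,"z":-4.8,"yaw":0}]' -1 40
python3 - <<'E'
from h import *
s=snap('scene','scene8');t=snap('top','top8')
to(*fr(WI,143+9+35,0),450,97.6)
crop('scene8',120,120,250,300,3.3,'g3');crop('top8',320,110,430,250,4,'g4')
E
```

```text
time_s: 10.37
tool_pos: [455.2, -258.3, 325.5]
tcp_rot: [0.659, 0.752, -0.001, -0.01]
wrist_force: [-0.1, -0.0, -0.2]
grip_width: 59.7
time_s: 10.78
tool_pos: [457.4, -259.9, 451.2]
tcp_rot: [0.659, 0.752, -0.001, -0.006]
wrist_force: [0.4, -0.0, 1.0]
grip_width: 0.6
t 10.88 p [ 457.3 -259.8  447.7] psi 97.6 tilt [-0.013  0.009 -1.   ] F [-0.8 -0.2  0.3] -> x 0.09 y 7.29 z -0.18 yaw -0.00
```

View pics/g3.png

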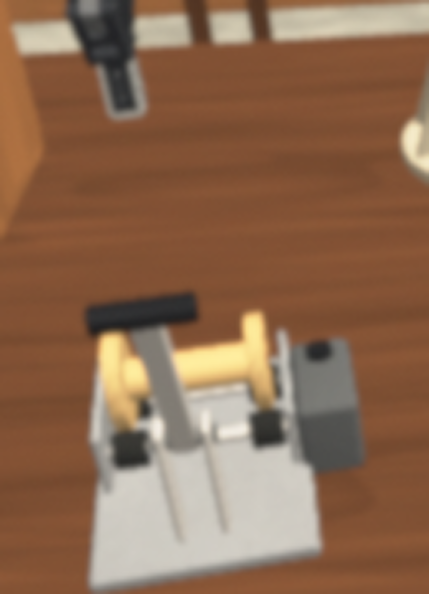

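View pics/g4.png

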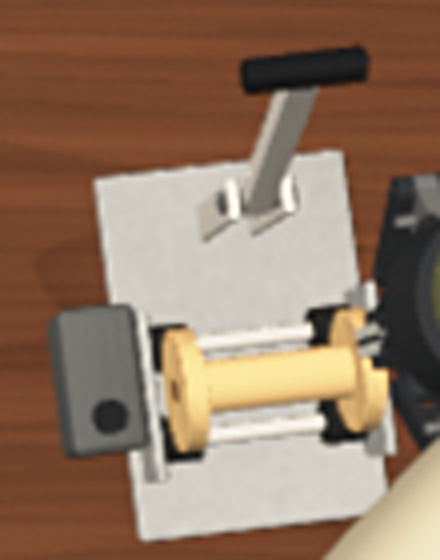

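```bash
python3 -m inch '[{"x":0.02,"y":0.8,"z":-0.05,"yaw":0},{"x":0.04,"y":2,"z":-0.1,"yaw":0},{"x":0.06,"y":3.4,"z":-0.1,"yaw":0},{"x":0.08,"y":4.8,"z":-0.1,"yaw":0},{"x":0.09,"y":6,"z":-0.1,"yaw":0}]'
python3 -m inch '[{"x":0,"y":1.1,"z":0,"yaw":0},{"x":0,"y":1.6,"z":0,"yaw":0},{"x":0,"y":1.6,"z":0,"yaw":0},{"x":0,"y":1.6,"z":0,"yaw":0}]'
python3 - <<'E'
from h import *
to(*fr(WI,143+9+35,0),388,97.6)
print(get_state()['qpos'])
E
```

```text
time_s: 11.3
tool_pos: [607.2, -237.2, 446.5]
tcp_rot: [0.659, 0.752, -0.001, -0.009]
wrist_force: [-0.5, -0.4, -0.1]
grip_width: 0.1
time_s: 11.63
tool_pos: [647.1, -231.6, 443.4]
tcp_rot: [0.658, 0.753, -0.002, -0.011]
wrist_force: [0.2, -0.3, 0.1]
grip_width: 0.1
t 11.63 p [ 647.1 -231.6  443.4] psi 97.6 tilt [-0.019  0.011 -1.   ] F [ 0.2 -0.3  0.1] -> x -0.06 y -0.35 z 2.22 yaw 0.01
[-0.46072799  0.56356802  0.52351269  1.55253728  0.00194754  0.97667556]
```

```bash
python3 -m inch '[{"x":-0.1,"y":0,"z":0.7,"yaw":0},{"x":-0.1,"y":0,"z":1.4,"yaw":0},{"x":-0.1,"y":0,"z":2.1,"yaw":0},{"x":-0.1,"y":0,"z":2.2,"yaw":0},{"x":-0.1,"y":0,"z":2.2,"yaw":0}]'
cat >> h.py <<'E'
def tip():
    st=get_state();R=Ro.from_quat(st['tcp_rot']).as_matrix();p=st['tool_pos']+173*R[:,2]
    c,s=np.cos(WI[2]),np.sin(WI[2]);d=p[:2]-WI[:2]
    print('t',round(st['time_s'],2),'tip in winder',np.round([c*d[0]+s*d[1],-s*d[0]+c*d[1],p[2]],1),'tilt',R[:,2].round(3),'F',st['wrist_force'].round(1))
E
python3 - <<'E'
from h import *
tip()
s=snap('scene','scene9');t=snap('top','top9')
crop('scene9',120,100,250,300,3,'i1');crop('top9',320,110,430,250,4,'i2')
E
```

```text
time_s: 12.05
tool_pos: [644.8, -233.6, 387.3]
tcp_rot: [0.659, 0.752, -0.002, -0.013]
wrist_force: [-0.1, 0.2, 0.9]
grip_width: -0.4
t 12.05 tip in winder [190.7   1.8 214.3] tilt [-0.022  0.013 -1.   ] F [-0.1  0.2  0.9]
```

View pics/i1.png

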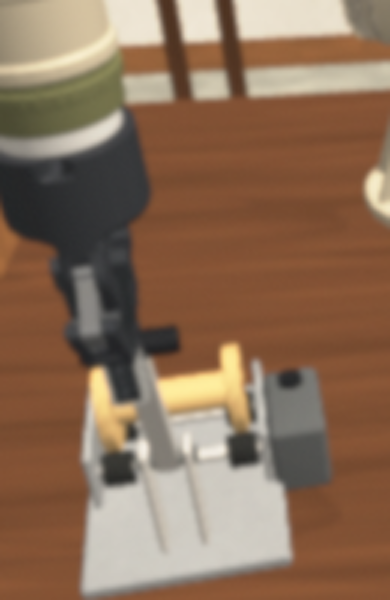

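View pics/i2.png

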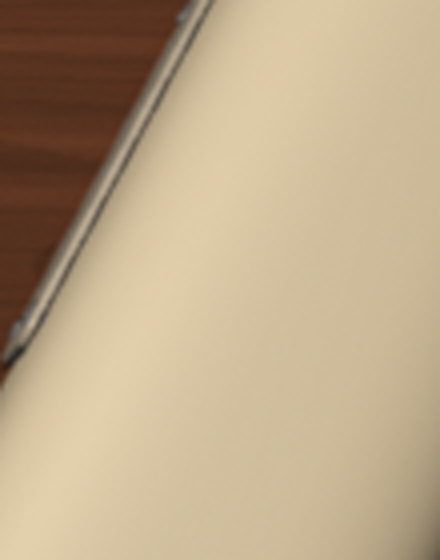

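```bash
python3 -m inch '[{"x":-0.05,"y":-0.5,"z":-0.05,"yaw":0},{"x":-0.05,"y":-1.0,"z":-0.15,"yaw":0},{"x":-0.05,"y":-1.5,"z":-0.2,"yaw":0},{"x":-0.05,"y":-2.1,"z":-0.25,"yaw":0},{"x":-0.05,"y":-2.7,"z":-0.3,"yaw":0}]'
python3 - <<'E'
from h import *
tip()
s=snap('scene','scene10')
crop('scene10',120,100,250,300,3,'i3')
E
```

```text
time_s: 12.57
tool_pos: [579.4, -244.3, 401.6]
tcp_rot: [0.659, 0.753, -0.001, -0.007]
wrist_force: [2.0, -0.3, 2.8]
grip_width: -0.2
t 12.57 tip in winder [126.1  -1.3 228.6] tilt [-0.012  0.008 -1.   ] F [ 2.  -0.3  2.8]
```

View pics/i3.png

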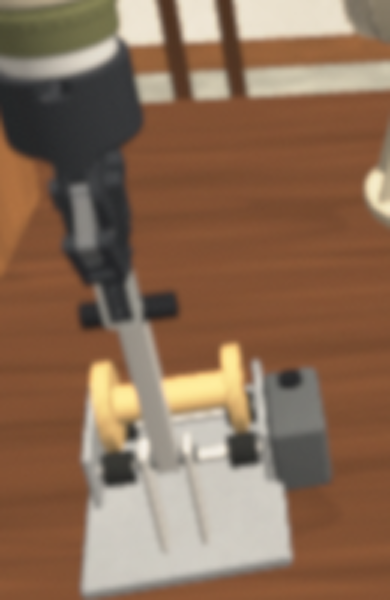

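```bash
python3 -m inch '[{"x":0.05,"y":-0.3,"z":0.2,"yaw":0},{"x":0.05,"y":-0.7,"z":0.24,"yaw":0},{"x":0.05,"y":-1.1,"z":0.24,"yaw":0},{"x":0.05,"y":-1.5,"z":0.24,"yaw":0},{"x":0.05,"y":-1.6,"z":0.24,"yaw":0}]'
python3 - <<'E'
from h import *
tip()
s=snap('scene','scene11')
crop('scene11',120,100,250,300,3,'i4')
E
```

```text
time_s: 13.03
tool_pos: [536.5, -248.8, 398.2]
tcp_rot: [0.659, 0.752, -0.002, -0.007]
wrist_force: [1.0, 0.2, -0.2]
grip_width: 0.0
t 13.03 tip in winder [ 82.8  -0.3 225.3] tilt [-0.012  0.007 -1.   ] F [ 1.   0.2 -0.2]
```

View pics/i4.png

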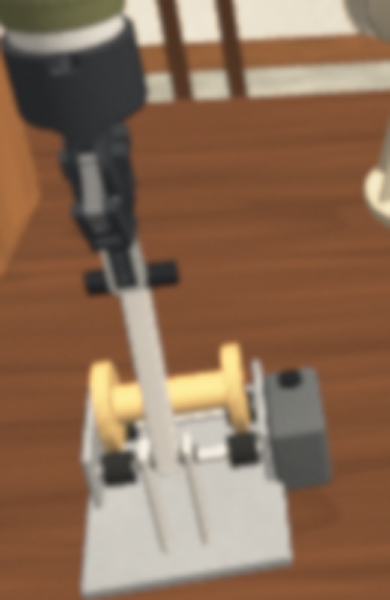

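```bash
python3 -m inch '[{"x":0,"y":-0.3,"z":0.1,"yaw":0},{"x":0,"y":-0.6,"z":0.22,"yaw":0},{"x":0,"y":-0.9,"z":0.37,"yaw":0},{"x":0,"y":-1.2,"z":0.55,"yaw":0},{"x":0,"y":-1.4,"z":0.65,"yaw":0}]'
python3 - <<'E'
from h import *
tip()
s=snap('scene','scene12')
crop('scene12',120,100,250,300,3,'i5')
E
```

```text
time_s: 13.5
tool_pos: [500.5, -253.2, 380.8]
tcp_rot: [0.659, 0.752, -0.002, -0.008]
wrist_force: [0.6, -0.8, 1.6]
grip_width: 0.0
t 13.5 tip in winder [ 46.2   0.3 207.8] tilt [-0.015  0.008 -1.   ] F [ 0.6 -0.8  1.6]
```

View pics/i5.png

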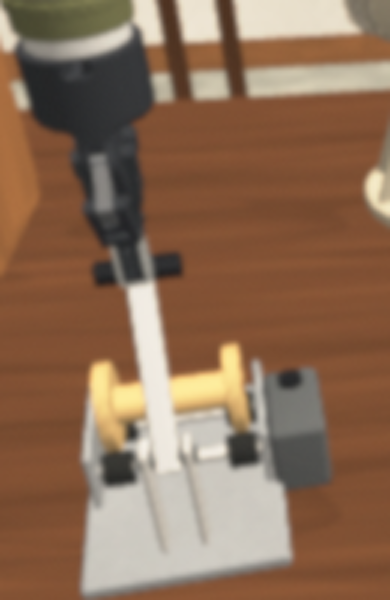

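```bash
python3 -m inch '[{"x":0,"y":-0.35,"z":0.17,"yaw":0},{"x":0,"y":-0.69,"z":0.36,"yaw":0},{"x":0,"y":-1.02,"z":0.6,"yaw":0},{"x":0,"y":-1.33,"z":0.87,"yaw":0},{"x":0,"y":-1.35,"z":0.9,"yaw":0}]'
python3 - <<'E'
from h import *
tip()
E
```

```text
time_s: 13.97
tool_pos: [464.8, -257.1, 356.8]
tcp_rot: [0.66, 0.751, -0.002, -0.011]
wrist_force: [-0.4, 0.2, -1.2]
grip_width: -0.2
t 13.97 tip in winder [  9.7   1.7 183.8] tilt [-0.019  0.011 -1.   ] F [-0.4  0.2 -1.2]
```

```bash
python3 -m inch '[{"x":-0.05,"y":-0.25,"z":0.26,"yaw":0},{"x":-0.05,"y":-0.49,"z":0.55,"yaw":0},{"x":-0.05,"y":-0.74,"z":0.88,"yaw":0},{"x":-0.05,"y":-0.97,"z":1.22,"yaw":0},{"x":-0.05,"y":-0.99,"z":1.25,"yaw":0}]'
python3 - <<'E'
from h import *
tip()
s=snap('scene','scene13')
crop('scene13',120,100,250,300,3,'i6')
E
```

```text
time_s: 14.38
tool_pos: [438.7, -260.8, 324.2]
tcp_rot: [0.66, 0.751, -0.002, -0.012]
wrist_force: [-1.0, 0.1, -0.3]
grip_width: -0.2
t 14.38 tip in winder [-17.2   1.9 151.3] tilt [-0.022  0.013 -1.   ] F [-1.   0.1 -0.3]
```

View pics/i6.png

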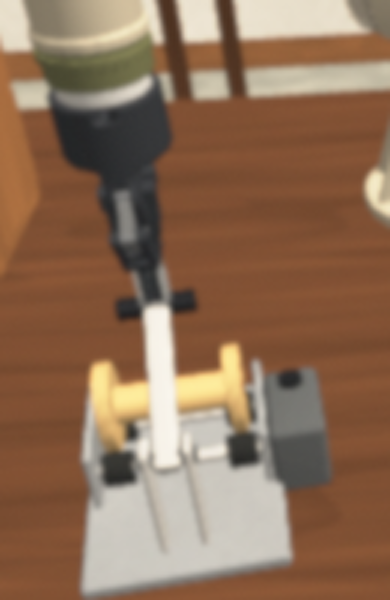

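```bash
python3 -m inch '[{"x":-0.05,"y":-0.2,"z":0.35,"yaw":0},{"x":-0.05,"y":-0.33,"z":0.65,"yaw":0},{"x":-0.05,"y":-0.43,"z":0.95,"yaw":0},{"x":-0.05,"y":-0.5,"z":1.2,"yaw":0},{"x":-0.05,"y":-0.56,"z":1.4,"yaw":0}]'
python3 -m inch '[{"x":0,"y":-0.02,"z":0.15,"yaw":0},{"x":0,"y":-0.03,"z":0.25,"yaw":0},{"x":0,"y":-0.03,"z":0.25,"yaw":0}]'
python3 - <<'E'
from h import *
tip()
E
```

```text
time_s: 14.85
tool_pos: [424.3, -263.4, 289.2]
tcp_rot: [0.66, 0.751, -0.002, -0.012]
wrist_force: [0.3, 0.3, 0.5]
grip_width: 0.2
time_s: 15.1
tool_pos: [423.1, -263.2, 282.2]
tcp_rot: [0.66, 0.751, -0.002, -0.013]
wrist_force: [-0.7, -1.2, 0.0]
grip_width: 0.1
t 15.1 tip in winder [-33.    1.7 109.3] tilt [-0.023  0.014 -1.   ] F [-0.7 -1.2  0. ]
```

Near level; now creep down to contact.

```bash
python3 -m inch '[{"x":0,"y":0,"z":0.08,"yaw":0},{"x":0,"y":0,"z":0.16,"yaw":0},{"x":0,"y":0,"z":0.2,"yaw":0},{"x":0,"y":0,"z":0.2,"yaw":0}]'
python3 -m inch '[{"x":0,"y":0,"z":0.06,"yaw":0},{"x":0,"y":0,"z":0.1,"yaw":0},{"x":0,"y":0,"z":0.1,"yaw":0}]'
python3 - <<'E'
from h import *
tip()
s=snap('scene','scene14')
crop('scene14',120,150,250,300,4,'i7')
E
```

```text
time_s: 15.43
tool_pos: [423.1, -263.1, 277.1]
tcp_rot: [0.66, 0.751, -0.002, -0.013]
wrist_force: [0.5, -0.5, 0.5]
grip_width: -0.2
time_s: 15.68
tool_pos: [423.1, -263.1, 274.5]
tcp_rot: [0.66, 0.751, -0.002, -0.013]
wrist_force: [-0.4, 0.5, 0.7]
grip_width: 0.2
t 15.68 tip in winder [-33.1   1.9 101.5] tilt [-0.023  0.014 -1.   ] F [-0.4  0.5  0.7]
```

View pics/i7.png

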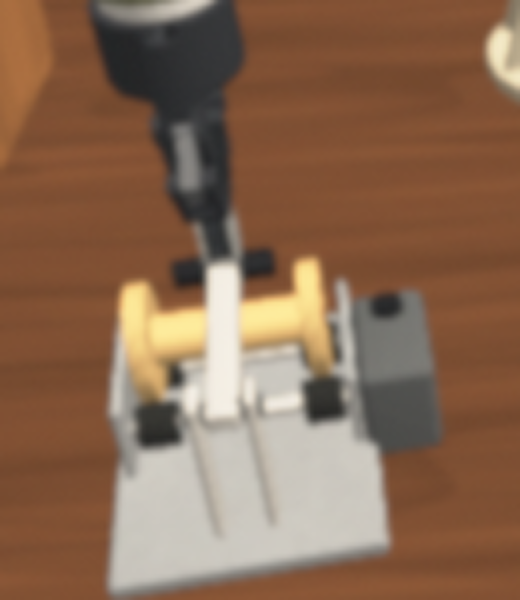

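```bash
for i in 1 2; do :; done; python3 -m inch '[{"x":0,"y":0,"z":0.05,"yaw":0},{"x":0,"y":0,"z":0.08,"yaw":0},{"x":0,"y":0,"z":0.08,"yaw":0}]'
python3 -m inch '[{"x":0,"y":0,"z":0.05,"yaw":0},{"x":0,"y":0,"z":0.08,"yaw":0},{"x":0,"y":0,"z":0.08,"yaw":0}]'
```

```text
time_s: 15.98
tool_pos: [423.0, -263.0, 273.6]
tcp_rot: [0.66, 0.751, -0.002, -0.013]
wrist_force: [-2.2, 1.7, 9.1]
grip_width: 0.1
time_s: 16.23
tool_pos: [422.9, -262.9, 273.4]
tcp_rot: [0.66, 0.751, -0.002, -0.012]
wrist_force: [-4.2, 2.9, 14.0]
grip_width: 0.1
```

The force rose sharply to 14 N with almost no further travel, so the arm rests on the barrel. Backing off straight up, then towards the robot side to clear the view.

```bash
python3 -m inch '[{"x":0,"y":0,"z":-0.1,"yaw":0},{"x":0,"y":0,"z":-0.5,"yaw":0},{"x":0,"y":0,"z":-1.3,"yaw":0},{"x":0,"y":0,"z":-2.3,"yaw":0},{"x":0,"y":0,"z":-3.3,"yaw":0}]'
python3 -m inch '[{"x":-0.5,"y":0,"z":-1,"yaw":0},{"x":-1.5,"y":0,"z":-2,"yaw":0},{"x":-2.7,"y":0,"z":-3,"yaw":0},{"x":-4,"y":0,"z":-3,"yaw":0},{"x":-5.2,"y":0,"z":-3,"yaw":0}]'
python3 -m inch '[{"x":-1.2,"y":0,"z":0,"yaw":0},{"x":-2.4,"y":0,"z":0,"yaw":0},{"x":-3.4,"y":0,"z":0,"yaw":0},{"x":-3.4,"y":0,"z":0,"yaw":0},{"x":-3.4,"y":0,"z":0,"yaw":0}]'
python3 - <<'E'
from h import *
s=snap('scene','sceneF');t=snap('top','topF')
crop('sceneF',130,190,240,300,5,'k1');crop('topF',320,110,430,250,4,'k2')
E
```

```text
time_s: 16.65
tool_pos: [424.4, -263.7, 356.8]
tcp_rot: [0.66, 0.751, -0.002, -0.013]
wrist_force: [0.1, 0.5, -0.1]
grip_width: 0.0
time_s: 17.07
tool_pos: [443.2, -395.2, 432.6]
tcp_rot: [0.66, 0.751, -0.003, -0.01]
wrist_force: [0.7, 0.3, -0.1]
grip_width: 0.1
time_s: 17.48
tool_pos: [453.9, -480.7, 430.5]
tcp_rot: [0.66, 0.751, -0.002, -0.011]
wrist_force: [0.9, 1.5, -0.2]
grip_width: 0.1
```

View pics/topF.png

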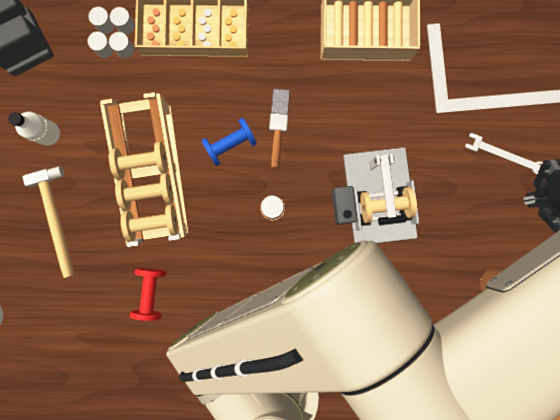

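View pics/sceneF.png

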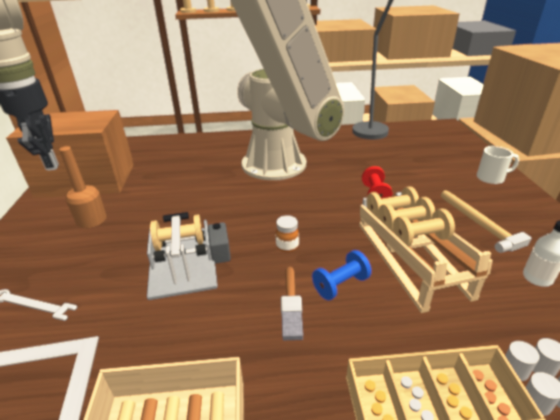

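View pics/k1.png

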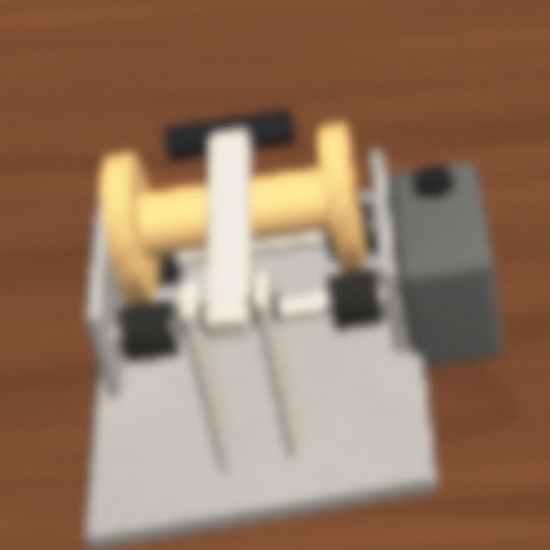

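View pics/k2.png

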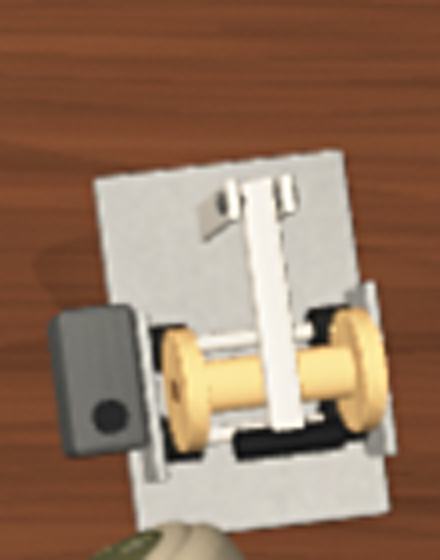

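```bash
python3 - <<'E'
from h import *
t=ld('topF');s=ld('sceneF')
for q in(0,.03,.06):
  X=100-135*np.cos(q);Z=92+135*np.sin(q);w=[*fr(WI,X,0),Z]
  print(q,((w2px(s,w)-(130,190))*5).round(),((w2px(t,w)-(320,110))*4).round())
a=cv2.imread('pics/top0.png').astype(int);b=cv2.imread('pics/topF.png').astype(int)
d=abs(a-b).max(2); print('jar',d[190:225,255:290].max(),'brush',d[85:170,265:292].max())
t0=ld('top4')
crop('topF',90,140,200,255,5,'m1')
print(get_state()['time_s'])
E
```

```text
0 [226. 135.] [287. 438.]
0.03 [225. 128.] [289. 438.]
0.06 [223. 122.] [291. 437.]
jar 14 brush 13
17.5833
```

View pics/m1.png

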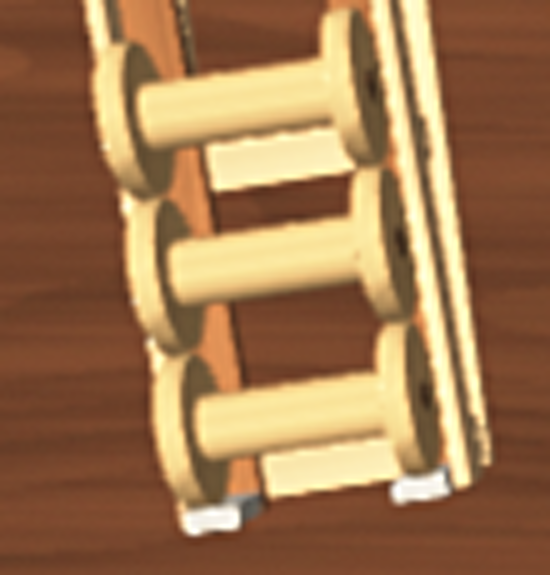

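```bash
python3 -m inch '[{"x":0,"y":0,"z":0,"yaw":0},{"x":0,"y":0,"z":0,"yaw":0},{"x":0,"y":0,"z":0,"yaw":0}]'; python3 -c "from station import sign_off; print(sign_off())"
```

```text
time_s: 17.83
tool_pos: [454.2, -477.8, 432.3]
tcp_rot: [0.659, 0.752, -0.003, -0.01]
wrist_force: [-0.6, 0.7, 0.1]
grip_width: -0.1
the job is handed in; nothing more can be done
None
```

The job is done and was handed in at about 17.8 s. I lifted the end spool out of the rack, laid it across the winder's four wheels and let go. I then pushed the hold-down arm over with the closed fingers until it rested on the barrel.

**What the last checks showed:**
- **Rack:** the other three spools are still in it. The next one's flange hole sits within about 1 px of where spool_1's was, so it has come to the stops.
- **Spool on the winder:** it lies between the cheeks and on the wheels. I pressed it down with about 12 N, then eased off before opening the fingers.
- **Hold-down arm:** the handle's image position matches joint value 0 in both cameras. The force rose to about 14 N with almost no further travel before I backed away.
- **Jar and brush:** the before and after top images show no change at either one.
- **Robot:** the gripper is well clear of the winder and touches nothing.

**Where checks disagreed:**
- The two cameras differed by about 2 mm in y, within the stated calibration.
- The tool also drifted to about 1.5 degrees of tilt over the run. Neither affected the placing.

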